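# Swap three studio figures onto the banding wheels that fit them

### The job

The three unfinished pieces stand on the wrong banding wheels: put each one centred and upright on the wheel that suits the size of its foot, the frilled lady on the largest wheel, the skull on the middle one and the owl on the smallest. The paper is still tacky, so never stand a piece on the table or tip it over; park one on the empty round bat while you make room, and lower each one right down before letting go instead of dropping it. Leave the glue bottle, the wire spool and the brush tin where they are.

Things in the scene. Friction and masses are not known exactly. Their poses are not given: they have to be found in the camera images.
- lady: papier-mache lady of brown and pale paper, 154 mm tall, 0.18-0.35 kg, loose. Round frilled skirt: foot 100 mm across, narrowing to 34 mm at 86 mm height. Grip the round bust, 38 mm across, from 100 to 121 mm height, the head (24 mm wide, top 154 mm; bun towards +x) between the fingers. Origin: centre of the foot's underside, z up. Starts on the middle wheel.
- skull: white plaster skull on a round wooden foot 78 mm across, 102 mm tall, 0.18-0.35 kg, loose. Face towards its -x. Cranium 56 mm wide with flat temples facing +y and -y: grip these, centred at x +6 mm, 68 mm high, 50 mm across; jaw and foot lie below. Origin: centre of the foot's underside, z up. Starts on the smallest wheel.
- owl: small brown papier-mache owl, 90 mm tall, 0.10-0.21 kg, loose. Foot 54 mm across; straight round body 48 mm across from 24 to 60 mm height: grip it by the sides (+y and -y). Eyes and small beak towards its -x, two ear tufts from 73 to 90 mm height. Origin: centre of the foot's underside, z up. Starts on the largest wheel.
- wheel_large: largest banding wheel (sculptor's turntable): dark foot and stem under a flat round metal head 156 mm across; the top of the head is 58 mm above the origin. Origin at the centre of its underside on the table, z up. Its foot does not move; the head turns stiffly about its upright axis, and its turning does not matter.
- wheel_medium: middle banding wheel, as the largest but 124 mm across and its top 50 mm above the origin (centre of its underside).
- wheel_small: smallest banding wheel, as the largest but 96 mm across and its top 44 mm above the origin (centre of its underside).
- bat: empty round wooden bat (a thick disc with paper on it) lying on the table, 150 mm across, top 18 mm above the origin, fixed: the free spot. Origin at the centre of its underside.
- glue_bottle: white glue bottle with orange cap, 50 mm across, 130 mm tall, loose, standing. Leave alone. Origin at the centre of its underside.
- wire_spool: metal spool of armature wire standing on its flange, 68 mm across, 48 mm tall, loose. Leave alone. Origin at the centre of its underside.
- brush_tin: open tin, 66 mm across and 85 mm tall, with four brushes leaning out to 175 mm height and 35 mm from its axis, loose. Leave alone. Origin at the centre of its underside.

How it is judged:
By the outcome, as a careful person would: the job done as asked, in the order asked, and still so for the second after the job is handed in, with the robot touching nothing.
It also fails if it takes over 122 s, if anything falls off the work surface, if the arm or the gripper's body presses on something with over 40 N, if the wrist force passes 120 N, or if a joint passes its speed limit or range.

### The arm

A 6-joint arm with a two-finger parallel gripper is mounted at the origin on the work surface. World frame = base frame: x ahead of the robot, y to its left, z up, the work surface at z = 0. Lengths are in m, angles in rad, forces in N, time in s.
With the tool pointing down it reaches from about 0.325 to 0.9 m from the base axis. Payload 3.5 kg.
Tool frame: the origin (TCP) lies at the very end of the fingers, on their centre line; the grasp point (between the pads) lies 19 mm behind it (grip_point_offset is the distance from the TCP to the grasp point, in m); z points along the fingers, y is the line along which they close (so a half turn about z gives the same grasp; the last joint's range is limited). The gripper opens to 85 mm and grips with 20 to 120 N. Pads are 22 mm wide; open, the fingers measure 114 mm over their backs; the gripper's body (76 mm by 85 mm) begins 54 mm behind the grasp point. The pads swing forward as they close: fully open they stand 13 mm farther back than shut.
Start: joints at [-1.277, 0.276, -0.026, 1.268, 0, 1.467], TCP at [0.242, -0.576, 0.231] pointing down, gripper open.
Joint ranges: [-3.12, 3.12], [-0.85, 1.88], [-1.08, 1.24], [-1.95, 2.15], [-1.57, 1.53], [-3.14, 3.14]. Speed limits (rad/s): [2.57, 2.57, 3.14, 3.14, 3.14, 3.14].

### API

Orientations are given as [roll, pitch, yaw] about the fixed x, y, z axes, in that order (R = Rz(yaw) Ry(pitch) Rx(roll)).
In Python, from rig import * gives the robot as it stands.
- The arm moves only by the tool servo_tool, never from a script. Its argument "motion" is a list of rows, each an object of numbers: "jaw": the opening, from 0 (shut) to 1 (fully open); "x", "y", "z": the shift along the tool's x, y, z in m; "rx", "ry", "rz": the turn, a rotation vector about the tool's x, y, z in rad. A call has 1 to 12 rows; each row shifts and turns the commanded pose from where the row before left it, along the tool's axes as they then stand; what a row does not reach is not made up. A row lasts 1/10 s, in which the tool goes at most 50 mm and 8.59 degrees, less where a joint would pass 70% of its speed; a pose out of reach is approached as far as the arm can. A call with a gripper value outside its range is refused whole. The fingers move at their own pace and stop on an object; the grip force is fixed at half the most. Time passes only in rows, so rows that do not move let the fingers close. It gives the time, the measured TCP pose, the force, the opening and the grip force at its end, in the units of the state.
- get_obs(): the state, without advancing time (a new reading comes with each control period).
- grab_frame(name): name is "scene" or "side" or "wrist"; returns the picture (400x640x3 uint8, blue, green, red); there is no depth.
- camera_info(name): a dict with "fovy" (degrees; the focal length in pixels is half the picture's height over the tangent of half this angle, whatever the lens; pixels are square), "cx", "cy" (the principal point, pixels), "position" and "rotation" of the camera in the world; the wrist camera has in their place "T_tool_cam" (4x4, takes a point from camera to tool coordinates, whose origin is the TCP and whose axes are the flange's). Camera axes: x right, y down, z forward; pixel columns grow to the right and rows downward; lengths in m; the calibration is good to about 2 mm. A picture is of the moment at which its call begins: read the wrist's pose just before it. camera_info takes no time and is no camera call.
- hand_in(): hands the job in; it is judged then, once.
The state is a dict: "time": time; "q": joint angles; "joint_vel": joint speeds; "joint_torque": joint torques, N m; "tool_pos": TCP position; "tool_rot": TCP orientation; "ft_force": force on the tool from outside, world axes, zero at the start; "wrist_torque": the same for the moment, N m; "opening": finger opening in m; "finger_force": force on a finger pad.
Only numpy, scipy, OpenCV 4.12 (cv2) and the standard library are available. Lean on these libraries where they do the work, as an engineer would, in place of code of your own. Each camera call takes 0.05 s, during which the arm holds its last target. There are 200 camera calls.

## Working session

There is one attempt and no reset: what is moved stays moved. The work goes in short steps, Python scripts to look and compute and a tool call to move; the robot and the scene stay as the last step left them, time stands still between calls to the robot, and variables do not carry over. Pictures are saved under pics/ and viewed, at most 14 in all, crops included, and the job is handed in when it is done.

Besides the shell and the picture viewer there is one more tool, called after "Emit:" by a JSON object that holds its "name" and its "arguments". servo_tool: Moves the arm, as the interface text tells. Its arguments: {"type":"object","properties":{"motion":{"type":"array","items":{"type":"object","properties":{"jaw":{"type":"number"},"x":{"type":"number"},"y":{"type":"number"},"z":{"type":"number"},"rx":{"type":"number"},"ry":{"type":"number"},"rz":{"type":"number"}}}}},"required":["motion"]}

```bash
mkdir -p pics; ls
python3 - <<'E'
from rig import *
import cv2
o=get_obs()
print({k:o[k] for k in('time','q','tool_pos','tool_rot','opening','ft_force')})
for n in('scene','side'):
    cv2.imwrite(f'pics/{n}0.png',grab_frame(n)); print(n,camera_info(n))
print(camera_info('wrist'))
E
```

```text
pics
{'time': 0.0, 'q': array([-1.27740638e+00,  2.77131552e-01, -2.79350310e-02,  1.26797665e+00,
        5.76958473e-05,  1.46736574e+00]), 'tool_pos': array([ 0.24131282, -0.57567451,  0.23013508]), 'tool_rot': array([-3.13936371e+00, -2.89372020e-04,  3.96820146e-01]), 'opening': 0.08554576108309354, 'ft_force': array([0.08420724, 0.0283001 , 0.18423204])}
scene {'fovy': 51.841780554233836, 'cx': 315.1574571946755, 'cy': 198.4562014219405, 'position': array([ 1.09843053, -0.12769016,  0.73489997]), 'rotation': array([-2.43299861e+00, -8.32926568e-04,  1.30721154e+00])}
side {'fovy': 57.95004349928235, 'cx': 319.3993460272743, 'cy': 196.98568481494382, 'position': array([ 0.2340667 , -0.4525084 ,  0.69737295]), 'rotation': array([-2.40381493,  0.0076936 , -0.60772253])}
{'fovy': 59.76830551737462, 'cx': 314.5002612929685, 'cy': 205.67558463714846, 'T_tool_cam': array([[ 7.74921643e-04, -9.57462529e-01, -2.88556589e-01,
         7.37136993e-02],
       [ 9.99999691e-01,  7.79799093e-04,  9.80500637e-05,
        -1.25764723e-03],
       [ 1.31136904e-04, -2.88556576e-01,  9.57462838e-01,
        -1.42582769e-01],
       [ 0.00000000e+00,  0.00000000e+00,  0.00000000e+00,
         1.00000000e+00]])}
```

View pics/scene0.png

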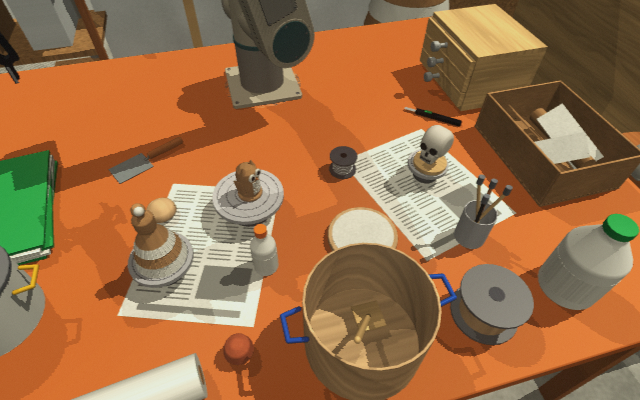

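View pics/side0.png

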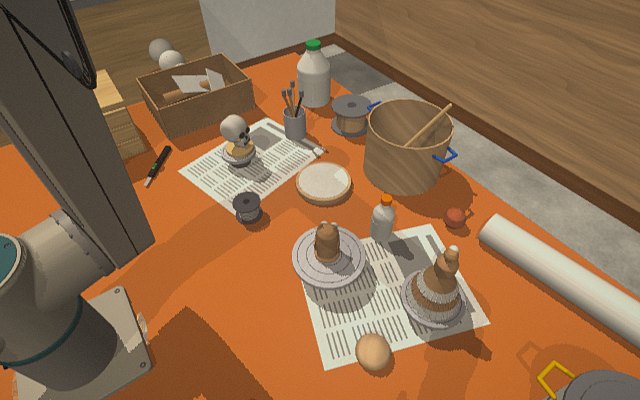

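Scene view: lady on the medium wheel (160,262), owl on the large wheel (248,195), skull on the small wheel (429,165), bat (362,232), glue (264,265), spool (343,162) and tin (475,225). The side view agrees.

```bash
cat > h.py <<'E'
import numpy as np, cv2
from scipy.spatial.transform import Rotation as Rot
from rig import *
def cam(n,o=None):
    c=camera_info(n); f=200/np.tan(np.radians(c['fovy'])/2)
    K=np.array([[f,0,c['cx']],[0,f,c['cy']],[0,0,1]])
    if n=='wrist':
        T=np.eye(4);T[:3,:3]=Rot.from_euler('xyz',o['tool_rot']).as_matrix();T[:3,3]=o['tool_pos'];T=T@c['T_tool_cam']
        return K,T[:3,:3],T[:3,3]
    return K,Rot.from_euler('xyz',c['rotation']).as_matrix(),np.array(c['position'])
def proj(C,P):
    K,R,p=C; q=(np.atleast_2d(P)-p)@R@K.T; return q[:,:2]/q[:,2:]
def ray(C,uv,z):
    K,R,p=C; d=R@np.linalg.solve(K,[*uv,1]); return p+d*(z-p[2])/d[2]
def circ(x,y,z,r):
    t=np.linspace(0,2*np.pi,60); return np.c_[x+r*np.cos(t),y+r*np.sin(t),0*t+z]
def overlay(img,C,items,s,box):
    u0,v0,u1,v1=box; im=cv2.resize(img[v0:v1,u0:u1],None,fx=s,fy=s,interpolation=cv2.INTER_CUBIC)
    for x,y,z,r,col in items:
        q=((proj(C,circ(x,y,z,r))-[u0,v0]+.5)*s*8).astype(np.int32)
        cv2.polylines(im,[q],True,col,1,cv2.LINE_AA,3)
    return im
E
python3 - <<'E'
from h import *
S=cam('scene');D=cam('side')
for n,a,b,z in [('L',(249,195),(329,257),.058),('M',(161,260),(433,296),.05),('S',(429,167),(239,153),.044),('bat',(363,233),(324,183),.018),
 ('glue',(261,231),(387,198),.13),('spool',(343,156),(246,202),.048),('tin',(478,207),(295,112),.085),('skulltop',(438,133),(235,121),.14),('ladytop',(138,211),(453,250),.2)]:
    print(n,ray(S,a,z).round(3),ray(D,b,z).round(3))
E
```

```text
L [ 0.491 -0.113  0.058] [ 0.482 -0.122  0.058]
M [ 0.606 -0.304  0.05 ] [ 0.598 -0.306  0.05 ]
S [0.502 0.313 0.044] [0.482 0.3   0.044]
bat [0.626 0.107 0.018] [0.621 0.091 0.018]
glue [ 0.648 -0.107  0.13 ] [ 0.64  -0.111  0.13 ]
spool [0.417 0.126 0.048] [0.414 0.123 0.048]
tin [0.67  0.333 0.085] [0.681 0.323 0.085]
skulltop [0.493 0.317 0.14 ] [0.493 0.31  0.14 ]
ladytop [ 0.606 -0.3    0.2  ] [ 0.601 -0.301  0.2  ]
```

Run:
```python
from h import *
G=(0,255,0);B=(255,0,0)
it=[(.487,-.117,.058,.078,G),(.602,-.305,.05,.062,G),(.492,.306,.044,.048,G),(.623,.1,.018,.075,G),(.644,-.109,0.,.025,B),(.416,.124,.048,.034,B),(.674,.329,.085,.033,B)]
a=overlay(cv2.imread('pics/scene0.png'),cam('scene'),it,1.9,(110,100,530,300))
b=overlay(cv2.imread('pics/side0.png'),cam('side'),it,1.9,(170,70,500,350))
cv2.imwrite('pics/ov1.png',a);cv2.imwrite('pics/ov2.png',b)
```

```text
(no output)
```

View pics/ov1.png

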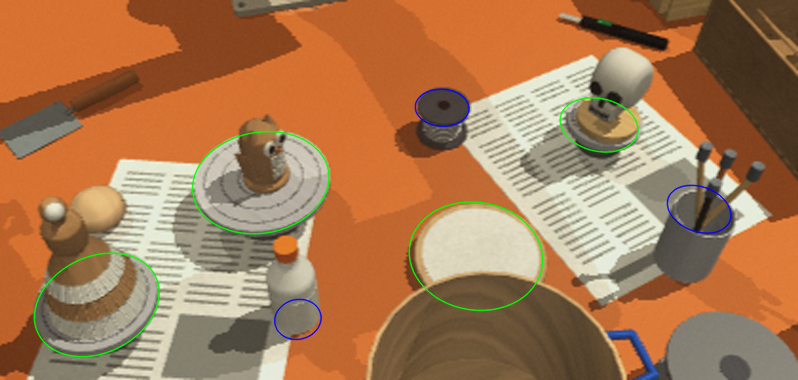

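View pics/ov2.png

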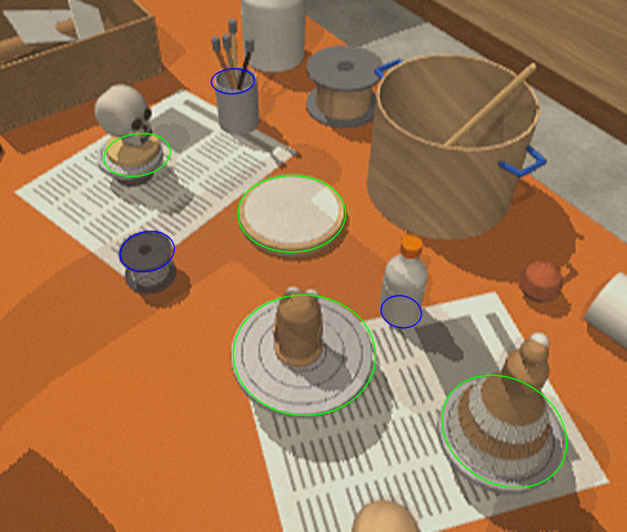

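```bash
cat >> h.py <<'E'
def plan(x,y,z,yaw):
    """tool-frame shift first (current axes), then turn about tool z"""
    o=get_obs(); R=Rot.from_euler('xyz',o['tool_rot'])
    d=R.inv().apply(np.array([x,y,z])-o['tool_pos'])
    e=(R.inv()*Rot.from_euler('xyz',[np.pi,0,yaw])).as_rotvec()
    print('t',round(o['time'],2),'pos',o['tool_pos'].round(4),'rot',o['tool_rot'].round(4),'F',o['ft_force'].round(1),'op',round(o['opening'],4))
    print('shift',d.round(4),'turn',e.round(4),'rows>=',round(np.linalg.norm(d)/.05,1),round(np.linalg.norm(e)/.15,1))
E
python3 -c "
from h import *
plan(.487,-.117,.33,.7)"
```

```text
t 0.1 pos [ 0.2413 -0.5758  0.2302] rot [-3.1396e+00 -2.0000e-04  3.9680e-01] F [-0.8 -0.4  1.1] op 0.0854
shift [ 0.4039 -0.3284 -0.099 ] turn [-0.002  -0.0005 -0.3032] rows>= 10.6 2.0
```

Emit:
{"name": "servo_tool", "arguments": {"motion": [{"x":0.0337,"y":-0.0274,"z":-0.0083},{"x":0.0337,"y":-0.0274,"z":-0.0083},{"x":0.0337,"y":-0.0274,"z":-0.0083},{"x":0.0337,"y":-0.0274,"z":-0.0083},{"x":0.0337,"y":-0.0274,"z":-0.0083},{"x":0.0337,"y":-0.0274,"z":-0.0083},{"x":0.0337,"y":-0.0274,"z":-0.0083},{"x":0.0337,"y":-0.0274,"z":-0.0083},{"x":0.0337,"y":-0.0274,"z":-0.0083},{"x":0.0337,"y":-0.0274,"z":-0.0083},{"x":0.0337,"y":-0.0274,"z":-0.0083},{"x":0.0337,"y":-0.0274,"z":-0.0083}]}}

```text
$.motion[0]: bad value
```

Emit:
{"name": "servo_tool", "arguments": {"motion": [{"rz":-0.101},{"rz":-0.101},{"rz":-0.101},{},{}]}}

```text
$.motion[0]: bad value
```

```bash
cat > look.py <<'E'
import sys
from h import *
name=sys.argv[1]; items=eval(sys.argv[2])
o=get_obs(); im=grab_frame('wrist'); C=cam('wrist',o)
cv2.imwrite(f'pics/{name}_raw.png',im)
np.savez(f'pics/{name}.npz',p=o['tool_pos'],r=o['tool_rot'])
cv2.imwrite(f'pics/{name}.png',overlay(im,C,[(*i,(0,255,0)) for i in items],1.25,(0,0,640,400)))
print(o['tool_pos'],o['tool_rot'])
E
python3 look.py owl1 "[(.487,-.117,.058,.078),(.487,-.117,.058,.027),(.487,-.117,.118,.024),(.602,-.305,.05,.062),(.602,-.305,.05,.05)]"
```

```text
[ 0.24132051 -0.57576812  0.2302495 ] [-3.13957273e+00 -1.94336840e-04  3.96808899e-01]
```

View pics/owl1.png

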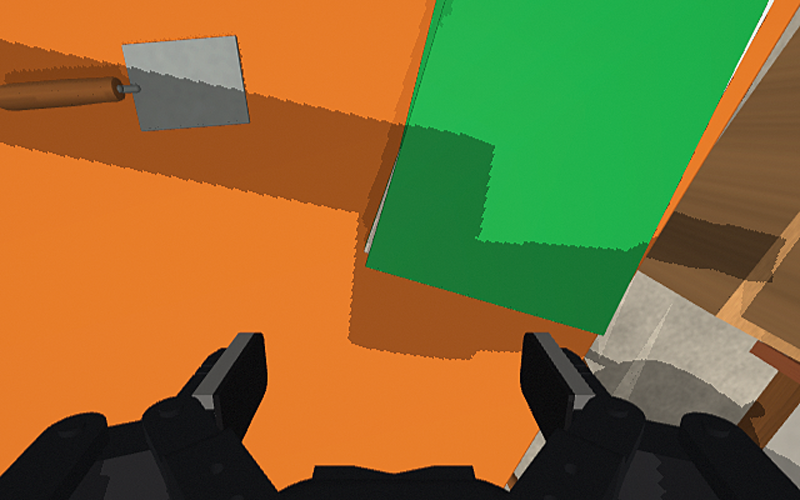

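The move was refused, so this shows only the trowel and book. Each row probably needs every field.

Emit:
{"name": "servo_tool", "arguments": {"motion": [{"jaw":1,"x":0.0337,"y":-0.0274,"z":-0.0083,"rx":0,"ry":0,"rz":0},{"jaw":1,"x":0.0337,"y":-0.0274,"z":-0.0083,"rx":0,"ry":0,"rz":0},{"jaw":1,"x":0.0337,"y":-0.0274,"z":-0.0083,"rx":0,"ry":0,"rz":0},{"jaw":1,"x":0.0337,"y":-0.0274,"z":-0.0083,"rx":0,"ry":0,"rz":0},{"jaw":1,"x":0.0337,"y":-0.0274,"z":-0.0083,"rx":0,"ry":0,"rz":0},{"jaw":1,"x":0.0337,"y":-0.0274,"z":-0.0083,"rx":0,"ry":0,"rz":0},{"jaw":1,"x":0.0337,"y":-0.0274,"z":-0.0083,"rx":0,"ry":0,"rz":0},{"jaw":1,"x":0.0337,"y":-0.0274,"z":-0.0083,"rx":0,"ry":0,"rz":0},{"jaw":1,"x":0.0337,"y":-0.0274,"z":-0.0083,"rx":0,"ry":0,"rz":0},{"jaw":1,"x":0.0337,"y":-0.0274,"z":-0.0083,"rx":0,"ry":0,"rz":0},{"jaw":1,"x":0.0337,"y":-0.0274,"z":-0.0083,"rx":0,"ry":0,"rz":0},{"jaw":1,"x":0.0337,"y":-0.0274,"z":-0.0083,"rx":0,"ry":0,"rz":0}]}}

```text
time: 1.35
tool_pos: [0.4878, -0.1151, 0.3311]
tool_rot: [-3.142, 0.0, 0.397]
ft_force: [0.5, -0.5, 0.2]
opening: 0.0852
finger_force: 0.0
```

Emit:
{"name": "servo_tool", "arguments": {"motion": [{"jaw":1,"x":0,"y":0,"z":0,"rx":0,"ry":0,"rz":-0.101},{"jaw":1,"x":0,"y":0,"z":0,"rx":0,"ry":0,"rz":-0.101},{"jaw":1,"x":0,"y":0,"z":0,"rx":0,"ry":0,"rz":-0.101},{"jaw":1,"x":0,"y":0,"z":0,"rx":0,"ry":0,"rz":0},{"jaw":1,"x":0,"y":0,"z":0,"rx":0,"ry":0,"rz":0}]}}

```text
time: 1.85
tool_pos: [0.4872, -0.1169, 0.3306]
tool_rot: [-3.141, 0.0, 0.698]
ft_force: [0.5, 0.0, 1.0]
opening: 0.0853
finger_force: 0.0
```

```bash
python3 look.py owl2 "[(.487,-.117,.058,.078),(.487,-.117,.058,.027),(.487,-.117,.118,.024),(.602,-.305,.05,.062),(.602,-.305,.05,.05)]"
```

```text
[ 0.48722808 -0.11685091  0.33063482] [-3.14109514e+00  3.09077982e-04  6.97655574e-01]
```

View pics/owl2.png

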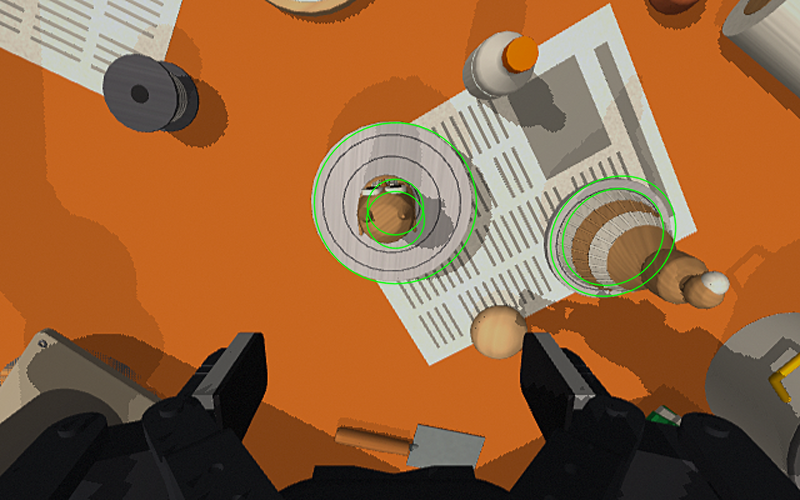

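Large wheel centre agrees with the overlay at (394,203). The owl sits a few mm to the left of my guess, with its eyes towards image-up. I'll zoom in for its axis.

Run:
```python
from h import *
z=np.load('pics/owl2.npz');C=cam('wrist',{'tool_pos':z['p'],'tool_rot':z['r']})
im=cv2.imread('pics/owl2_raw.png')
x,y=.485,-.113
it=[(.487,-.117,.058,.078,(0,255,0)),(x,y,.058,.027,(255,0,0)),(x,y,.118,.024,(255,255,0)),(x,y,.082,.024,(0,0,255))]
cv2.imwrite('pics/owl2z.png',overlay(im,C,it,4,(240,90,400,235)))
```

```text
(no output)
```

View pics/owl2z.png

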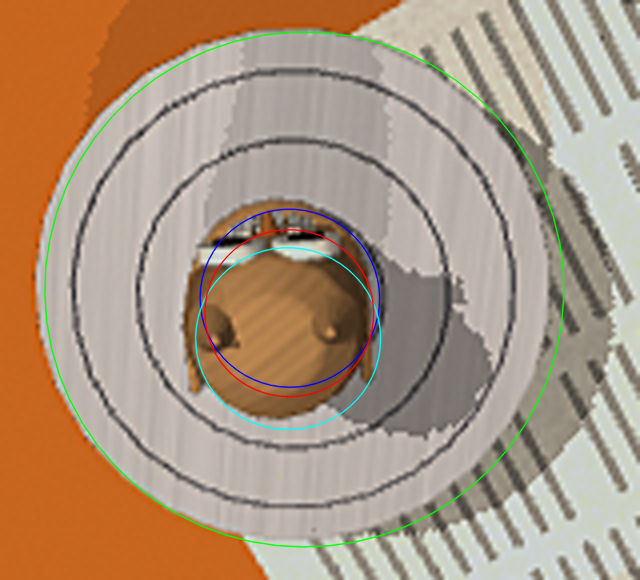

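Measured: owl axis about (.485,-.1095), large wheel centre about (.485,-.1145), and the owl's ear line is along tool y. Descending to grip.

Emit:
{"name": "servo_tool", "arguments": {"motion": [{"jaw":1,"x":0.0031,"y":-0.0071,"z":0.0,"rx":0,"ry":0,"rz":0},{"jaw":1,"x":0,"y":0,"z":0.045,"rx":0,"ry":0,"rz":0},{"jaw":1,"x":0,"y":0,"z":0.045,"rx":0,"ry":0,"rz":0},{"jaw":1,"x":0,"y":0,"z":0.045,"rx":0,"ry":0,"rz":0},{"jaw":1,"x":0,"y":0,"z":0.045,"rx":0,"ry":0,"rz":0},{"jaw":1,"x":0,"y":0,"z":0.035,"rx":0,"ry":0,"rz":0},{"jaw":1,"x":0,"y":0,"z":0.02,"rx":0,"ry":0,"rz":0},{"jaw":1,"x":0,"y":0,"z":0.011,"rx":0,"ry":0,"rz":0},{"jaw":1,"x":0,"y":0,"z":0,"rx":0,"ry":0,"rz":0}]}}

```text
time: 2.8
tool_pos: [0.484, -0.1089, 0.0836]
tool_rot: [-3.139, 0.001, 0.699]
ft_force: [0.5, -0.1, -0.6]
opening: 0.0854
finger_force: 0.0
```

Emit:
{"name": "servo_tool", "arguments": {"motion": [{"jaw":0,"x":0,"y":0,"z":0,"rx":0,"ry":0,"rz":0},{"jaw":0,"x":0,"y":0,"z":0,"rx":0,"ry":0,"rz":0},{"jaw":0,"x":0,"y":0,"z":0,"rx":0,"ry":0,"rz":0},{"jaw":0,"x":0,"y":0,"z":0,"rx":0,"ry":0,"rz":0},{"jaw":0,"x":0,"y":0,"z":0,"rx":0,"ry":0,"rz":0},{"jaw":0,"x":0,"y":0,"z":0,"rx":0,"ry":0,"rz":0},{"jaw":0,"x":0,"y":0,"z":0,"rx":0,"ry":0,"rz":0},{"jaw":0,"x":0,"y":0,"z":0,"rx":0,"ry":0,"rz":0}]}}

```text
time: 3.6
tool_pos: [0.4869, -0.11, 0.0869]
tool_rot: [3.139, -0.002, 0.7]
ft_force: [-1.3, -0.1, 6.5]
opening: 0.0464
finger_force: 61.8
```

Emit:
{"name": "servo_tool", "arguments": {"motion": [{"jaw":0,"x":0,"y":0,"z":-0.02,"rx":0,"ry":0,"rz":0},{"jaw":0,"x":0,"y":0,"z":-0.04,"rx":0,"ry":0,"rz":0},{"jaw":0,"x":0,"y":0,"z":-0.04,"rx":0,"ry":0,"rz":0},{"jaw":0,"x":0.0364,"y":-0.014,"z":0,"rx":0,"ry":0,"rz":0},{"jaw":0,"x":0.0364,"y":-0.014,"z":0,"rx":0,"ry":0,"rz":0},{"jaw":0,"x":0.0364,"y":-0.014,"z":0,"rx":0,"ry":0,"rz":0},{"jaw":0,"x":0.0364,"y":-0.014,"z":0,"rx":0,"ry":0,"rz":0},{"jaw":0,"x":0.0364,"y":-0.014,"z":0,"rx":0,"ry":0,"rz":0},{"jaw":0,"x":0.0364,"y":-0.014,"z":0,"rx":0,"ry":0,"rz":0},{"jaw":0,"x":0,"y":0,"z":0,"rx":0,"ry":0,"rz":0}]}}

```text
time: 4.6
tool_pos: [0.6005, 0.0992, 0.1853]
tool_rot: [3.141, -0.003, 0.704]
ft_force: [-0.3, -0.1, -1.1]
opening: 0.0468
finger_force: 61.9
```

```bash
python3 look.py bat1 "[(.623,.1,.018,.075),(.416,.124,.048,.034)]"
python3 - <<'E'
import cv2
from rig import *
a=cv2.imread('pics/bat1.png'); s=grab_frame('scene')[100:310,200:500]
s=cv2.resize(s,(400,280)); a=cv2.resize(a,(400,250))
cv2.imwrite('pics/bat1c.png',cv2.vconcat([a,s]))
E
```

```text
[0.60052052 0.09919605 0.18525843] [ 3.14108213 -0.003259    0.70429631]
```

View pics/bat1c.png

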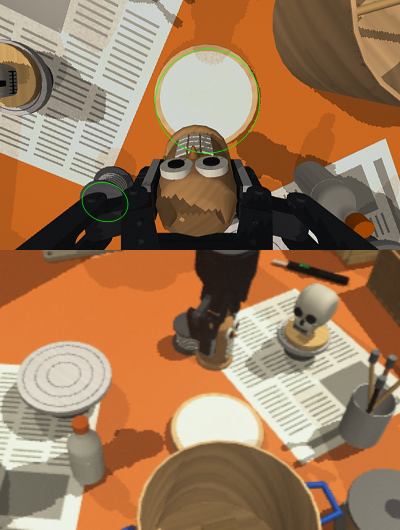

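Owl is held upright; the bat centre is about (.62,.10), with the owl over its near part and clear of the pot. Lowering.

Emit:
{"name": "servo_tool", "arguments": {"motion": [{"jaw":0,"x":0,"y":0,"z":0.04,"rx":0,"ry":0,"rz":0},{"jaw":0,"x":0,"y":0,"z":0.04,"rx":0,"ry":0,"rz":0},{"jaw":0,"x":0,"y":0,"z":0.03,"rx":0,"ry":0,"rz":0},{"jaw":0,"x":0,"y":0,"z":0.015,"rx":0,"ry":0,"rz":0},{"jaw":0,"x":0,"y":0,"z":0.01,"rx":0,"ry":0,"rz":0},{"jaw":0,"x":0,"y":0,"z":0.002,"rx":0,"ry":0,"rz":0},{"jaw":0,"x":0,"y":0,"z":0,"rx":0,"ry":0,"rz":0}]}}

```text
time: 5.4
tool_pos: [0.5992, 0.0952, 0.049]
tool_rot: [3.14, -0.002, 0.699]
ft_force: [-0.5, 0.1, -1.3]
opening: 0.0464
finger_force: 61.9
```

Emit:
{"name": "servo_tool", "arguments": {"motion": [{"jaw":0,"x":0,"y":0,"z":0.001,"rx":0,"ry":0,"rz":0},{"jaw":0,"x":0,"y":0,"z":0,"rx":0,"ry":0,"rz":0}]}}

```text
time: 5.6
tool_pos: [0.5994, 0.0955, 0.0483]
tool_rot: [3.14, -0.002, 0.7]
ft_force: [0.6, 0.4, -1.0]
opening: 0.0465
finger_force: 61.9
```

Emit:
{"name": "servo_tool", "arguments": {"motion": [{"jaw":0,"x":0,"y":0,"z":0.001,"rx":0,"ry":0,"rz":0},{"jaw":0,"x":0,"y":0,"z":0.001,"rx":0,"ry":0,"rz":0},{"jaw":0,"x":0,"y":0,"z":0,"rx":0,"ry":0,"rz":0}]}}

```text
time: 5.9
tool_pos: [0.5992, 0.0956, 0.047]
tool_rot: [3.14, -0.002, 0.7]
ft_force: [-2.9, -0.4, 8.3]
opening: 0.0464
finger_force: 62.8
```

Emit:
{"name": "servo_tool", "arguments": {"motion": [{"jaw":0,"x":0,"y":0,"z":0.001,"rx":0,"ry":0,"rz":0},{"jaw":0,"x":0,"y":0,"z":0,"rx":0,"ry":0,"rz":0}]}}

```text
time: 6.1
tool_pos: [0.5992, 0.0956, 0.0469]
tool_rot: [3.14, -0.002, 0.7]
ft_force: [-5.8, -0.2, 12.3]
opening: 0.0468
finger_force: 63.3
```

Emit:
{"name": "servo_tool", "arguments": {"motion": [{"jaw":0.65,"x":0,"y":0,"z":0,"rx":0,"ry":0,"rz":0},{"jaw":0.75,"x":0,"y":0,"z":0,"rx":0,"ry":0,"rz":0},{"jaw":1,"x":0,"y":0,"z":0,"rx":0,"ry":0,"rz":0},{"jaw":1,"x":0,"y":0,"z":0,"rx":0,"ry":0,"rz":0},{"jaw":1,"x":0,"y":0,"z":0,"rx":0,"ry":0,"rz":0},{"jaw":1,"x":0,"y":0,"z":-0.03,"rx":0,"ry":0,"rz":0},{"jaw":1,"x":0,"y":0,"z":-0.045,"rx":0,"ry":0,"rz":0},{"jaw":1,"x":0,"y":0,"z":-0.045,"rx":0,"ry":0,"rz":0},{"jaw":1,"x":0,"y":0,"z":-0.045,"rx":0,"ry":0,"rz":0},{"jaw":1,"x":0,"y":0,"z":-0.045,"rx":0,"ry":0,"rz":0},{"jaw":1,"x":0,"y":0,"z":-0.045,"rx":0,"ry":0,"rz":0},{"jaw":1,"x":0,"y":0,"z":-0.045,"rx":0,"ry":0,"rz":0}]}}

```text
time: 7.3
tool_pos: [0.5978, 0.0954, 0.3456]
tool_rot: [-3.142, 0.0, 0.7]
ft_force: [0.9, -0.4, -0.5]
opening: 0.0852
finger_force: 0.0
```

Emit:
{"name": "servo_tool", "arguments": {"motion": [{"jaw":1,"x":-0.0283,"y":0.0342,"z":0,"rx":0,"ry":0,"rz":0},{"jaw":1,"x":-0.0283,"y":0.0342,"z":0,"rx":0,"ry":0,"rz":0},{"jaw":1,"x":-0.0283,"y":0.0342,"z":0,"rx":0,"ry":0,"rz":0},{"jaw":1,"x":-0.0283,"y":0.0342,"z":0,"rx":0,"ry":0,"rz":0},{"jaw":1,"x":-0.0283,"y":0.0342,"z":0,"rx":0,"ry":0,"rz":0},{"jaw":1,"x":-0.0283,"y":0.0342,"z":0,"rx":0,"ry":0,"rz":0},{"jaw":1,"x":-0.0283,"y":0.0342,"z":0,"rx":0,"ry":0,"rz":0},{"jaw":1,"x":-0.0283,"y":0.0342,"z":0,"rx":0,"ry":0,"rz":0},{"jaw":1,"x":-0.0283,"y":0.0342,"z":0,"rx":0,"ry":0,"rz":0},{"jaw":1,"x":0,"y":0,"z":0,"rx":0,"ry":0,"rz":0}]}}

```text
time: 8.3
tool_pos: [0.601, -0.3095, 0.3422]
tool_rot: [3.141, 0.002, 0.694]
ft_force: [-0.0, -0.1, -0.7]
opening: 0.0854
finger_force: 0.0
```

```bash
python3 look.py lady1 "[]"
python3 - <<'E'
from h import *
z=np.load('pics/lady1.npz');C=cam('wrist',{'tool_pos':z['p'],'tool_rot':z['r']})
im=cv2.imread('pics/lady1_raw.png')
x,y=.602,-.303
it=[(x,y,.05,.062,(0,255,0)),(x,y,.05,.05,(255,0,0)),(x,y,.16,.019,(0,0,255))]
u,v=proj(C,[x,y,.1])[0].astype(int); print(u,v)
a=overlay(im,C,it,3,(max(u-110,0),max(v-95,0),u+110,v+95))
cv2.imwrite('pics/lady1z.png',a)
E
```

```text
[ 0.60102693 -0.30951583  0.34224557] [3.14133242e+00 1.78738956e-03 6.93917179e-01]
311 165
```

View pics/lady1z.png

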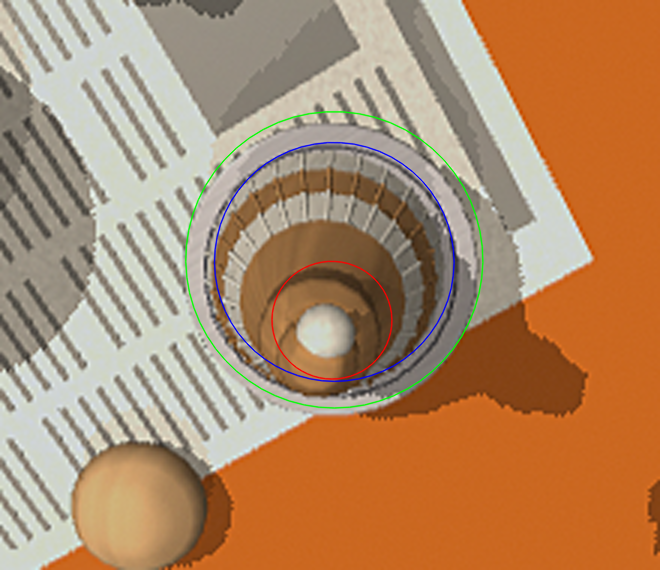

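Lady's axis is about (.598,-.304), the medium wheel about (.5986,-.305). The white bun is displaced towards tool +x, so closing along tool y is right. Grip at TCP z .139.

Emit:
{"name": "servo_tool", "arguments": {"motion": [{"jaw":1,"x":0.0012,"y":-0.0061,"z":0.0,"rx":0,"ry":0,"rz":0},{"jaw":1,"x":0,"y":0,"z":0.04,"rx":0,"ry":0,"rz":0},{"jaw":1,"x":0,"y":0,"z":0.045,"rx":0,"ry":0,"rz":0},{"jaw":1,"x":0,"y":0,"z":0.045,"rx":0,"ry":0,"rz":0},{"jaw":1,"x":0,"y":0,"z":0.04,"rx":0,"ry":0,"rz":0},{"jaw":1,"x":0,"y":0,"z":0.02,"rx":0,"ry":0,"rz":0},{"jaw":1,"x":0,"y":0,"z":0.013,"rx":0,"ry":0,"rz":0},{"jaw":1,"x":0,"y":0,"z":0,"rx":0,"ry":0,"rz":0},{"jaw":1,"x":0,"y":0,"z":0,"rx":0,"ry":0,"rz":0}]}}

```text
time: 9.25
tool_pos: [0.5995, -0.2982, 0.1424]
tool_rot: [3.14, -0.001, 0.701]
ft_force: [-0.3, 0.3, 0.7]
opening: 0.0853
finger_force: 0.0
```

Emit:
{"name": "servo_tool", "arguments": {"motion": [{"jaw":0,"x":0,"y":0,"z":0,"rx":0,"ry":0,"rz":0},{"jaw":0,"x":0,"y":0,"z":0,"rx":0,"ry":0,"rz":0},{"jaw":0,"x":0,"y":0,"z":0,"rx":0,"ry":0,"rz":0},{"jaw":0,"x":0,"y":0,"z":0,"rx":0,"ry":0,"rz":0},{"jaw":0,"x":0,"y":0,"z":0,"rx":0,"ry":0,"rz":0},{"jaw":0,"x":0,"y":0,"z":0,"rx":0,"ry":0,"rz":0},{"jaw":0,"x":0,"y":0,"z":0,"rx":0,"ry":0,"rz":0},{"jaw":0,"x":0,"y":0,"z":0,"rx":0,"ry":0,"rz":0}]}}

```text
time: 10.05
tool_pos: [0.5997, -0.2995, 0.1424]
tool_rot: [3.139, -0.001, 0.7]
ft_force: [1.0, -0.8, 5.5]
opening: 0.0364
finger_force: 59.8
```

Emit:
{"name": "servo_tool", "arguments": {"motion": [{"jaw":0,"x":0,"y":0,"z":-0.01,"rx":0,"ry":0,"rz":0},{"jaw":0,"x":0,"y":0,"z":-0.03,"rx":0,"ry":0,"rz":0},{"jaw":0,"x":0,"y":0,"z":-0.04,"rx":0,"ry":0,"rz":0},{"jaw":0,"x":0,"y":0,"z":0,"rx":0,"ry":0,"rz":0},{"jaw":0,"x":0,"y":0,"z":0,"rx":0,"ry":0,"rz":0},{"jaw":0,"x":0,"y":0,"z":0,"rx":0,"ry":0,"rz":0}]}}

```text
time: 10.65
tool_pos: [0.5971, -0.2977, 0.2186]
tool_rot: [-3.137, 0.001, 0.7]
ft_force: [0.3, -0.7, -4.1]
opening: 0.0363
finger_force: 60.7
```

```bash
python3 -c "
from h import *
plan(.485,-.1145,.2224,.7)
for n in ('scene','side','wrist'): cv2.imwrite(f'pics/hold_{n}.png',grab_frame(n))
o=get_obs();print(o['tool_pos'],o['tool_rot'])
x,y=o['tool_pos'][:2];fz=o['tool_pos'][2]-.0924
it=[(x,y,fz,.05,(255,0,0))]
w=overlay(cv2.imread('pics/hold_wrist.png'),cam('wrist',o),it,1,(0,0,640,400))
s=overlay(cv2.imread('pics/hold_scene.png'),cam('scene'),it+[(.5986,-.305,.05,.062,(0,255,0)),(.485,-.1145,.058,.078,(0,255,0))],2,(90,120,290,310))
d=overlay(cv2.imread('pics/hold_side.png'),cam('side'),it+[(.5986,-.305,.05,.062,(0,255,0)),(.485,-.1145,.058,.078,(0,255,0))],2,(290,150,490,340))
cv2.imwrite('pics/hold.png',cv2.hconcat([s,d]))
cv2.imwrite('pics/holdw.png',w)
"
```

```text
t 10.65 pos [ 0.5971 -0.2977  0.2186] rot [-3.1372e+00  1.3000e-03  6.9980e-01] F [ 0.3 -0.7 -4.1] op 0.0363
shift [ 0.0322 -0.2123 -0.0029] turn [-0.0044  0.0013 -0.0002] rows>= 4.3 0.0
[ 0.59732763 -0.29780895  0.21849459] [-3.13739298e+00  1.29889966e-03  6.99786767e-01]
```

View pics/hold.png

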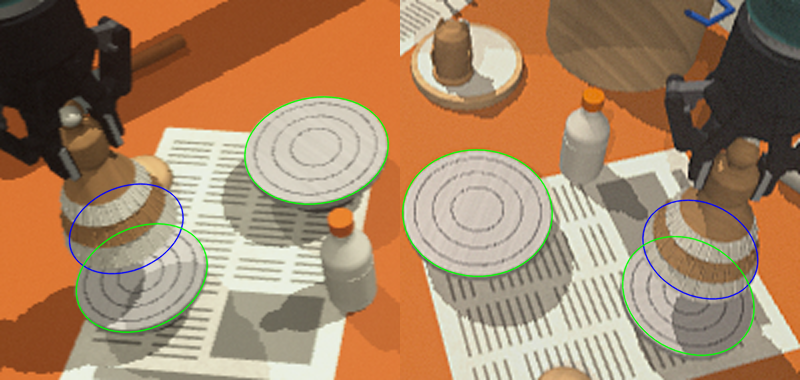

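Both wheels fit the overlays (L at (.485,-.1145)), and the lady hangs upright with her axis within a few mm of the TCP, slightly towards -y/-x. The owl stands well on the bat. Moving over the large wheel with about 2 mm compensation.

Emit:
{"name": "servo_tool", "arguments": {"motion": [{"jaw":0,"x":0.0034,"y":-0.0212,"z":0,"rx":0,"ry":0,"rz":0},{"jaw":0,"x":0.0068,"y":-0.0425,"z":0,"rx":0,"ry":0,"rz":0},{"jaw":0,"x":0.0068,"y":-0.0425,"z":0,"rx":0,"ry":0,"rz":0},{"jaw":0,"x":0.0068,"y":-0.0425,"z":0,"rx":0,"ry":0,"rz":0},{"jaw":0,"x":0.0068,"y":-0.0425,"z":0,"rx":0,"ry":0,"rz":0},{"jaw":0,"x":0.0034,"y":-0.0212,"z":0,"rx":0,"ry":0,"rz":0},{"jaw":0,"x":0,"y":0,"z":0,"rx":0,"ry":0,"rz":0},{"jaw":0,"x":0,"y":0,"z":0.03,"rx":0,"ry":0,"rz":0},{"jaw":0,"x":0,"y":0,"z":0.025,"rx":0,"ry":0,"rz":0},{"jaw":0,"x":0,"y":0,"z":0,"rx":0,"ry":0,"rz":0},{"jaw":0,"x":0,"y":0,"z":0,"rx":0,"ry":0,"rz":0},{"jaw":0,"x":0,"y":0,"z":0,"rx":0,"ry":0,"rz":0}]}}

```text
time: 12.0
tool_pos: [0.4893, -0.1151, 0.1672]
tool_rot: [3.139, -0.001, 0.699]
ft_force: [0.7, 0.3, -2.8]
opening: 0.0365
finger_force: 61.4
```

```bash
python3 -c "
from h import *
plan(.4866,-.1132,.1504,.7)
for n in ('scene','side'): cv2.imwrite(f'pics/hl_{n}.png',grab_frame(n))
o=get_obs()
x,y=.485,-.1145;fz=o['tool_pos'][2]-.0924
it=[(x,y,fz,.05,(255,0,0)),(x,y,.058,.078,(0,255,0))]
s=overlay(cv2.imread('pics/hl_scene.png'),cam('scene'),it,3,(185,120,317,260))
d=overlay(cv2.imread('pics/hl_side.png'),cam('side'),it,3,(265,170,397,310))
cv2.imwrite('pics/hl.png',cv2.hconcat([s,d]))
"
```

```text
t 12.0 pos [ 0.4893 -0.1151  0.1672] rot [ 3.1393e+00 -1.1000e-03  6.9940e-01] F [ 0.7  0.3 -2.8] op 0.0365
shift [-0.0008 -0.0032  0.0168] turn [ 0.0023 -0.0011 -0.0006] rows>= 0.3 0.0
```

View pics/hl.png

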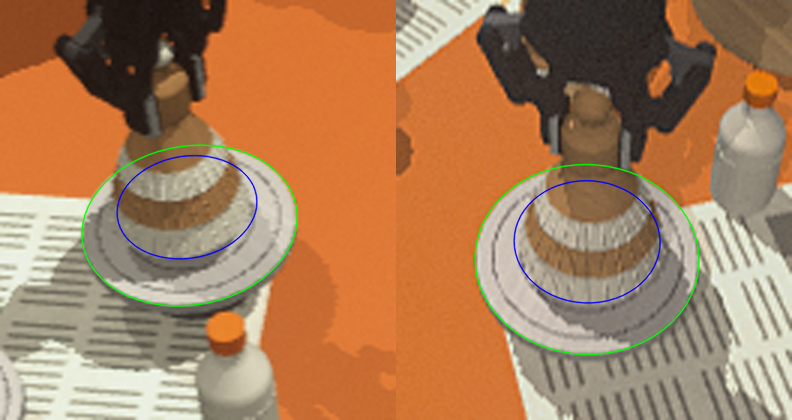

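Skirt is about 3 mm towards -y of the centred blue circle in both views, otherwise upright. Correcting and lowering.

Emit:
{"name": "servo_tool", "arguments": {"motion": [{"jaw":0,"x":0,"y":-0.003,"z":0,"rx":0,"ry":0,"rz":0},{"jaw":0,"x":0,"y":0,"z":0.008,"rx":0,"ry":0,"rz":0},{"jaw":0,"x":0,"y":0,"z":0.005,"rx":0,"ry":0,"rz":0},{"jaw":0,"x":0,"y":0,"z":0,"rx":0,"ry":0,"rz":0},{"jaw":0,"x":0,"y":0,"z":0,"rx":0,"ry":0,"rz":0}]}}

```text
time: 12.6
tool_pos: [0.4855, -0.1118, 0.1525]
tool_rot: [-3.141, 0.0, 0.7]
ft_force: [-0.6, -0.3, -3.0]
opening: 0.0367
finger_force: 61.4
```

Emit:
{"name": "servo_tool", "arguments": {"motion": [{"jaw":0,"x":0,"y":0,"z":0.001,"rx":0,"ry":0,"rz":0},{"jaw":0,"x":0,"y":0,"z":0.001,"rx":0,"ry":0,"rz":0},{"jaw":0,"x":0,"y":0,"z":0,"rx":0,"ry":0,"rz":0}]}}

```text
time: 12.9
tool_pos: [0.4859, -0.1119, 0.1509]
tool_rot: [-3.142, -0.0, 0.7]
ft_force: [-1.1, -0.5, -3.0]
opening: 0.0358
finger_force: 61.4
```

Emit:
{"name": "servo_tool", "arguments": {"motion": [{"jaw":0,"x":0,"y":0,"z":0.001,"rx":0,"ry":0,"rz":0},{"jaw":0,"x":0,"y":0,"z":0,"rx":0,"ry":0,"rz":0}]}}

```text
time: 13.1
tool_pos: [0.4862, -0.112, 0.1503]
tool_rot: [3.141, -0.0, 0.7]
ft_force: [-0.6, 0.4, -0.8]
opening: 0.0367
finger_force: 61.6
```

Emit:
{"name": "servo_tool", "arguments": {"motion": [{"jaw":0,"x":0,"y":0,"z":0.001,"rx":0,"ry":0,"rz":0},{"jaw":0,"x":0,"y":0,"z":0,"rx":0,"ry":0,"rz":0},{"jaw":0,"x":0,"y":0,"z":0,"rx":0,"ry":0,"rz":0}]}}

```text
time: 13.4
tool_pos: [0.4865, -0.1122, 0.1501]
tool_rot: [3.14, -0.001, 0.7]
ft_force: [-1.2, 0.8, 5.4]
opening: 0.0362
finger_force: 62.1
```

Emit:
{"name": "servo_tool", "arguments": {"motion": [{"jaw":0.55,"x":0,"y":0,"z":0,"rx":0,"ry":0,"rz":0},{"jaw":0.65,"x":0,"y":0,"z":0,"rx":0,"ry":0,"rz":0},{"jaw":1,"x":0,"y":0,"z":0,"rx":0,"ry":0,"rz":0},{"jaw":1,"x":0,"y":0,"z":0,"rx":0,"ry":0,"rz":0},{"jaw":1,"x":0,"y":0,"z":0,"rx":0,"ry":0,"rz":0},{"jaw":1,"x":0,"y":0,"z":-0.02,"rx":0,"ry":0,"rz":0},{"jaw":1,"x":0,"y":0,"z":-0.04,"rx":0,"ry":0,"rz":0},{"jaw":1,"x":0,"y":0,"z":-0.045,"rx":0,"ry":0,"rz":0},{"jaw":1,"x":0,"y":0,"z":-0.045,"rx":0,"ry":0,"rz":0},{"jaw":1,"x":0,"y":0,"z":-0.04,"rx":0,"ry":0,"rz":0}]}}

```text
time: 14.4
tool_pos: [0.4859, -0.112, 0.3412]
tool_rot: [3.14, -0.001, 0.7]
ft_force: [0.4, -0.5, 0.3]
opening: 0.0855
finger_force: 0.0
```

Emit:
{"name": "servo_tool", "arguments": {"motion": [{"jaw":1,"x":0.0273,"y":-0.0316,"z":0,"rx":0,"ry":0,"rz":0},{"jaw":1,"x":0.0273,"y":-0.0316,"z":0,"rx":0,"ry":0,"rz":0},{"jaw":1,"x":0.0273,"y":-0.0316,"z":0,"rx":0,"ry":0,"rz":0},{"jaw":1,"x":0.0273,"y":-0.0316,"z":0,"rx":0,"ry":0,"rz":0},{"jaw":1,"x":0.0273,"y":-0.0316,"z":0,"rx":0,"ry":0,"rz":0},{"jaw":1,"x":0.0273,"y":-0.0316,"z":0,"rx":0,"ry":0,"rz":0},{"jaw":1,"x":0.0273,"y":-0.0316,"z":0,"rx":0,"ry":0,"rz":0},{"jaw":1,"x":0.0273,"y":-0.0316,"z":0,"rx":0,"ry":0,"rz":0},{"jaw":1,"x":0.0273,"y":-0.0316,"z":0,"rx":0,"ry":0,"rz":0},{"jaw":1,"x":0.0273,"y":-0.0316,"z":0,"rx":0,"ry":0,"rz":0}]}}

```text
time: 15.4
tool_pos: [0.4909, 0.3074, 0.3388]
tool_rot: [3.141, -0.0, 0.7]
ft_force: [0.8, -0.0, -0.8]
opening: 0.0854
finger_force: 0.0
```

Emit:
{"name": "servo_tool", "arguments": {"motion": [{"jaw":1,"x":0,"y":0,"z":0,"rx":0,"ry":0,"rz":-0.143},{"jaw":1,"x":0,"y":0,"z":0,"rx":0,"ry":0,"rz":-0.143},{"jaw":1,"x":0,"y":0,"z":0,"rx":0,"ry":0,"rz":-0.143},{"jaw":1,"x":0,"y":0,"z":0,"rx":0,"ry":0,"rz":-0.143},{"jaw":1,"x":0,"y":0,"z":0,"rx":0,"ry":0,"rz":-0.143},{"jaw":1,"x":0,"y":0,"z":0,"rx":0,"ry":0,"rz":-0.143},{"jaw":1,"x":0,"y":0,"z":0,"rx":0,"ry":0,"rz":-0.143},{"jaw":1,"x":0,"y":0,"z":0,"rx":0,"ry":0,"rz":-0.143},{"jaw":1,"x":0,"y":0,"z":0,"rx":0,"ry":0,"rz":-0.143},{"jaw":1,"x":0,"y":0,"z":0,"rx":0,"ry":0,"rz":-0.143},{"jaw":1,"x":0,"y":0,"z":0,"rx":0,"ry":0,"rz":-0.143},{"jaw":1,"x":0,"y":0,"z":0,"rx":0,"ry":0,"rz":-0.143}]}}

```text
time: 16.6
tool_pos: [0.4911, 0.3056, 0.3387]
tool_rot: [-3.141, -0.0, 2.422]
ft_force: [0.4, 0.0, -0.1]
opening: 0.0855
finger_force: 0.0
```

Emit:
{"name": "servo_tool", "arguments": {"motion": [{"jaw":1,"x":0,"y":0,"z":0,"rx":0,"ry":0,"rz":0},{"jaw":1,"x":0,"y":0,"z":0,"rx":0,"ry":0,"rz":0},{"jaw":1,"x":0,"y":0,"z":0,"rx":0,"ry":0,"rz":0},{"jaw":1,"x":0,"y":0,"z":0,"rx":0,"ry":0,"rz":0}]}}

```text
time: 17.0
tool_pos: [0.4912, 0.3056, 0.3389]
tool_rot: [-3.142, -0.0, 2.415]
ft_force: [-0.8, 0.8, -1.1]
opening: 0.0855
finger_force: 0.0
```

Run:
```python
from h import *
plan(.492,.306,.33,2.4)
o=get_obs();im=grab_frame('wrist');C=cam('wrist',o)
cv2.imwrite('pics/sk_raw.png',im)
for n in ('scene','side'): cv2.imwrite(f'pics/sk_{n}.png',grab_frame(n))
x,y=.492,.306
it=[(x,y,.044,.048,(0,255,0)),(x,y,.044,.039,(255,0,0)),(x,y,.112,.025,(0,0,255))]
u,v=proj(C,[x,y,.09])[0].astype(int); print(u,v)
u0,v0=max(u-65,0),max(v-60,0)
a=overlay(im,C,it,4,(u0,v0,u0+130,v0+120))
g=(0,255,0)
s=overlay(cv2.imread('pics/sk_scene.png'),cam('scene'),[(.485,-.1145,.058,.078,g),(.485,-.1145,.058,.05,(255,0,0))],2,(185,120,315,240))
cv2.imwrite('pics/sk.png',cv2.hconcat([a,cv2.copyMakeBorder(s,0,a.shape[0]-s.shape[0],0,0,cv2.BORDER_CONSTANT)]))
```

```text
t 17.0 pos [0.4912 0.3056 0.3389] rot [-3.1415 -0.      2.4146] F [-0.8  0.8 -1.1] op 0.0855
shift [-0.0003  0.0008  0.0089] turn [-0.0001 -0.      0.0146] rows>= 0.2 0.1
314 169
```

View pics/sk.png

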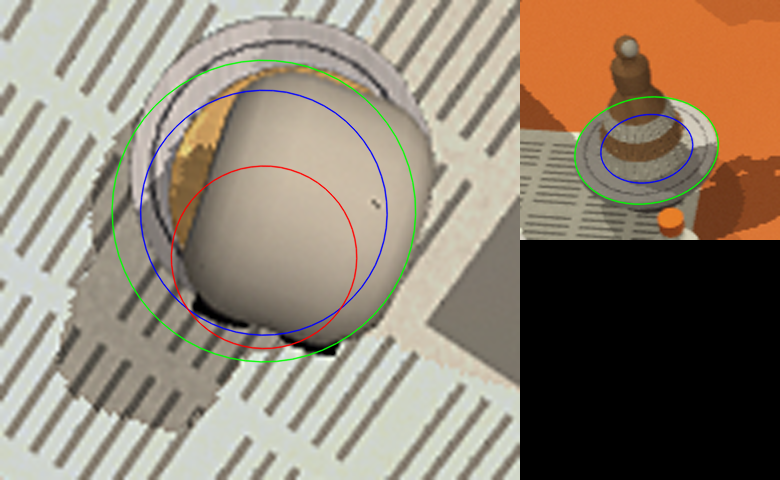

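Lady stands centred on the large wheel (right inset). The skull's temples run about 19° clockwise of image vertical; cranium centre at zoom (303,207), giving (.489,.3226); grip yaw about 2.085. Descend and grip.

Emit:
{"name": "servo_tool", "arguments": {"motion": [{"jaw":1,"x":0,"y":0,"z":0,"rx":0,"ry":0,"rz":0.11},{"jaw":1,"x":0,"y":0,"z":0,"rx":0,"ry":0,"rz":0.11},{"jaw":1,"x":0,"y":0,"z":0,"rx":0,"ry":0,"rz":0.11},{"jaw":1,"x":0.0159,"y":0.0065,"z":0,"rx":0,"ry":0,"rz":0},{"jaw":1,"x":0,"y":0,"z":0.04,"rx":0,"ry":0,"rz":0},{"jaw":1,"x":0,"y":0,"z":0.045,"rx":0,"ry":0,"rz":0},{"jaw":1,"x":0,"y":0,"z":0.045,"rx":0,"ry":0,"rz":0},{"jaw":1,"x":0,"y":0,"z":0.045,"rx":0,"ry":0,"rz":0},{"jaw":1,"x":0,"y":0,"z":0.04,"rx":0,"ry":0,"rz":0},{"jaw":1,"x":0,"y":0,"z":0.02,"rx":0,"ry":0,"rz":0},{"jaw":1,"x":0,"y":0,"z":0.013,"rx":0,"ry":0,"rz":0},{"jaw":1,"x":0,"y":0,"z":0,"rx":0,"ry":0,"rz":0}]}}

```text
time: 18.35
tool_pos: [0.4877, 0.3226, 0.0891]
tool_rot: [-3.138, -0.0, 2.087]
ft_force: [-0.6, -0.1, -0.7]
opening: 0.0853
finger_force: 0.0
```

Emit:
{"name": "servo_tool", "arguments": {"motion": [{"jaw":0,"x":0,"y":0,"z":0,"rx":0,"ry":0,"rz":0},{"jaw":0,"x":0,"y":0,"z":0,"rx":0,"ry":0,"rz":0},{"jaw":0,"x":0,"y":0,"z":0,"rx":0,"ry":0,"rz":0},{"jaw":0,"x":0,"y":0,"z":0,"rx":0,"ry":0,"rz":0},{"jaw":0,"x":0,"y":0,"z":0,"rx":0,"ry":0,"rz":0},{"jaw":0,"x":0,"y":0,"z":0,"rx":0,"ry":0,"rz":0},{"jaw":0,"x":0,"y":0,"z":0,"rx":0,"ry":0,"rz":0},{"jaw":0,"x":0,"y":0,"z":0,"rx":0,"ry":0,"rz":0}]}}

```text
time: 19.15
tool_pos: [0.4907, 0.3237, 0.0932]
tool_rot: [3.137, -0.0, 2.086]
ft_force: [-0.3, 1.0, 5.7]
opening: 0.055
finger_force: 64.9
```

Opening 55 mm, not the expected ~48: the pads may not be on the flats. One look.

Run:
```python
from h import *
ims={n:grab_frame(n) for n in('wrist','scene','side')}
for n in ims: cv2.imwrite(f'pics/g_{n}.png',ims[n])
w=cv2.resize(ims['wrist'][160:400,140:500],(720,480))[:, :480+0] if 0 else cv2.resize(ims['wrist'][150:400,150:490],(408,300))
s=cv2.resize(ims['scene'][100:200,375:505],(390,300),interpolation=cv2.INTER_CUBIC)
d=cv2.resize(ims['side'][85:185,180:310],(390,300),interpolation=cv2.INTER_CUBIC)
# enlarged skull from earlier wrist look, edges for temple direction
e=cv2.resize(cv2.imread('pics/sk_raw.png')[105:235,245:420],(390,300),interpolation=cv2.INTER_CUBIC)
cv2.imwrite('pics/g.png',cv2.vconcat([cv2.hconcat([cv2.resize(w,(390,300)),s]),cv2.hconcat([d,e])]))
```

```text
(no output)
```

View pics/g.png

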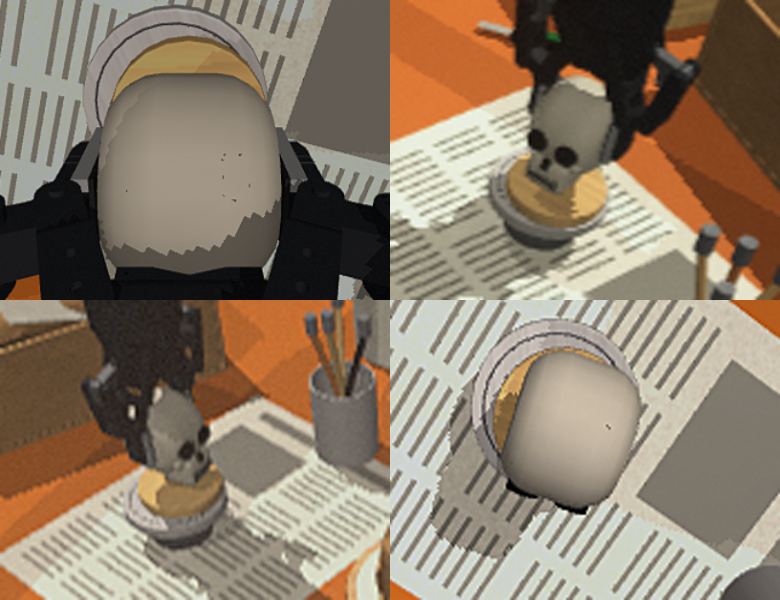

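The view shows the grip aligned with the temples, but the pads sit a bit high (they swing back when open). I'll reopen, go 5 mm lower and close again.

Emit:
{"name": "servo_tool", "arguments": {"motion": [{"jaw":0.8,"x":0,"y":0,"z":0,"rx":0,"ry":0,"rz":0},{"jaw":1,"x":0,"y":0,"z":0,"rx":0,"ry":0,"rz":0},{"jaw":1,"x":0,"y":0,"z":0.005,"rx":0,"ry":0,"rz":0},{"jaw":1,"x":0,"y":0,"z":0,"rx":0,"ry":0,"rz":0},{"jaw":0,"x":0,"y":0,"z":0,"rx":0,"ry":0,"rz":0},{"jaw":0,"x":0,"y":0,"z":0,"rx":0,"ry":0,"rz":0},{"jaw":0,"x":0,"y":0,"z":0,"rx":0,"ry":0,"rz":0},{"jaw":0,"x":0,"y":0,"z":0,"rx":0,"ry":0,"rz":0},{"jaw":0,"x":0,"y":0,"z":0,"rx":0,"ry":0,"rz":0},{"jaw":0,"x":0,"y":0,"z":0,"rx":0,"ry":0,"rz":0},{"jaw":0,"x":0,"y":0,"z":0,"rx":0,"ry":0,"rz":0}]}}

```text
time: 20.4
tool_pos: [0.4894, 0.3228, 0.0861]
tool_rot: [3.141, -0.0, 2.086]
ft_force: [0.9, 0.0, 1.2]
opening: 0.0552
finger_force: 63.9
```

Run:
```python
from h import *
o=get_obs(); im=grab_frame('wrist'); C=cam('wrist',o)
cv2.imwrite('pics/g2.png',im)
pose=dict(tool_pos=np.array([.4907,.3237,.0932]),tool_rot=np.array([np.pi,0,2.086]))
C=cam('wrist',pose); R=Rot.from_euler('xyz',pose['tool_rot']).as_matrix()
for n,uv,z,r in [('wheel',(302.6,155),.044,.048),('foot',(316,181),.044,.039),('foot',(316,181),.056,.039)]:
    p=ray(C,uv,z); c=p-R[:,0]*r; print(n,z,c.round(4),'tool-rel',(R.T@(c-pose['tool_pos'])).round(4))
# column/row profile in current image along u=316 and tops of wood
for v in range(150,230,4): print(v,im[v,316],end=';')
```

```text
wheel 0.044 [0.4861 0.3191 0.044 ] tool-rel [-0.0018 -0.0063  0.0492]
foot 0.044 [0.4953 0.3178 0.044 ] tool-rel [-0.0074  0.0011  0.0492]
foot 0.056 [0.4939 0.3201 0.056 ] tool-rel [-0.0047  0.0011  0.0372]
150 [116 123 127];154 [ 94 103 110];158 [81 83 88];162 [151 157 165];166 [145 149 157];170 [145 151 160];174 [145 150 158];178 [140 147 153];182 [105 119 131];186 [ 48  84 111];190 [ 79 133 165];194 [ 83 137 165];198 [ 83 139 165];202 [ 84 141 166];206 [ 85 141 165];210 [ 77 131 166];214 [ 85 142 169];218 [65 73 78];222 [ 83  93 101];226 [ 89 101 110];
```

Foot centre is -6 mm from the tool in x as specified, so the grip is right (56 mm flats read as 55). Lift high and carry over to the medium wheel.

Emit:
{"name": "servo_tool", "arguments": {"motion": [{"jaw":0,"x":0,"y":0,"z":-0.01,"rx":0,"ry":0,"rz":0},{"jaw":0,"x":0,"y":0,"z":-0.03,"rx":0,"ry":0,"rz":0},{"jaw":0,"x":0,"y":0,"z":-0.045,"rx":0,"ry":0,"rz":0},{"jaw":0,"x":0,"y":0,"z":-0.045,"rx":0,"ry":0,"rz":0},{"jaw":0,"x":0,"y":0,"z":-0.045,"rx":0,"ry":0,"rz":0},{"jaw":0,"x":0,"y":0,"z":-0.04,"rx":0,"ry":0,"rz":0},{"jaw":0,"x":0,"y":0,"z":0,"rx":0,"ry":0,"rz":0},{"jaw":0,"x":0,"y":0,"z":0,"rx":0,"ry":0,"rz":0}]}}

```text
time: 21.25
tool_pos: [0.489, 0.3227, 0.3021]
tool_rot: [3.14, 0.0, 2.086]
ft_force: [-0.4, 0.9, -3.4]
opening: 0.0554
finger_force: 64.2
```

```bash
cat >> h.py <<'E'
from scipy.optimize import minimize
def fitcirc(img,C,x,y,z,r,search=.008):
    """centre of a light disc: step of saturation-free brightness across the projected rim"""
    g=cv2.GaussianBlur(cv2.cvtColor(img,cv2.COLOR_BGR2HSV)[...,1].astype(np.float32),(0,0),1.0)
    def samp(P):
        q=proj(C,P).astype(np.float32); return cv2.remap(g,q[:,:1],q[:,1:],cv2.INTER_LINEAR).ravel()
    best=[]
    for dx in np.arange(-search,search+1e-9,.001):
        for dy in np.arange(-search,search+1e-9,.001):
            s=samp(circ(x+dx,y+dy,z,r+.003))-samp(circ(x+dx,y+dy,z,r-.003))
            best.append((np.median(np.clip(np.abs(s),0,60))+np.mean(np.clip(np.abs(s),0,60)),x+dx,y+dy))
    best.sort(reverse=True); b=np.array(best[:8]); return b[:,1:].mean(0).round(4),b[0,0].round(1)
E
python3 - <<'E'
from h import *
plan(.5947,-.3003,.30,2.086)
for n in('scene','side'):
    im=grab_frame(n); cv2.imwrite(f'pics/e_{n}.png',im); C=cam(n)
    print(n,'S',fitcirc(im,C,.486,.318,.044,.048),'M',fitcirc(im,C,.5986,-.305,.05,.062))
E
```

```text
t 21.25 pos [0.489  0.3227 0.3021] rot [3.1400e+00 1.0000e-04 2.0858e+00] F [-0.4  0.9 -3.4] op 0.0554
shift [-0.5942 -0.2149  0.0018] turn [ 0.0016  0.0001 -0.0002] rows>= 12.6 0.0
scene S (array([0.4871, 0.3175]), np.float64(9.8)) M (array([ 0.5976, -0.3075]), np.float64(34.2))
side S (array([0.4796, 0.3255]), np.float64(16.2)) M (array([ 0.5941, -0.3065]), np.float64(17.9))
```

Emit:
{"name": "servo_tool", "arguments": {"motion": [{"jaw":0,"x":-0.02,"y":-0.0073,"z":0,"rx":0,"ry":0,"rz":0},{"jaw":0,"x":-0.0395,"y":-0.0144,"z":0,"rx":0,"ry":0,"rz":0},{"jaw":0,"x":-0.0395,"y":-0.0144,"z":0,"rx":0,"ry":0,"rz":0},{"jaw":0,"x":-0.0395,"y":-0.0144,"z":0,"rx":0,"ry":0,"rz":0},{"jaw":0,"x":-0.0395,"y":-0.0144,"z":0,"rx":0,"ry":0,"rz":0},{"jaw":0,"x":-0.0395,"y":-0.0144,"z":0,"rx":0,"ry":0,"rz":0},{"jaw":0,"x":-0.0395,"y":-0.0144,"z":0,"rx":0,"ry":0,"rz":0},{"jaw":0,"x":-0.0395,"y":-0.0144,"z":0,"rx":0,"ry":0,"rz":0},{"jaw":0,"x":-0.0395,"y":-0.0144,"z":0,"rx":0,"ry":0,"rz":0},{"jaw":0,"x":-0.0395,"y":-0.0144,"z":0,"rx":0,"ry":0,"rz":0},{"jaw":0,"x":-0.0395,"y":-0.0144,"z":0,"rx":0,"ry":0,"rz":0},{"jaw":0,"x":-0.0395,"y":-0.0144,"z":0,"rx":0,"ry":0,"rz":0}]}}

```text
time: 22.55
tool_pos: [0.5671, -0.1556, 0.298]
tool_rot: [-3.138, -0.004, 2.086]
ft_force: [1.3, 0.4, -1.7]
opening: 0.0553
finger_force: 64.2
```

Emit:
{"name": "servo_tool", "arguments": {"motion": [{"jaw":0,"x":-0.0395,"y":-0.0144,"z":0,"rx":0,"ry":0,"rz":0},{"jaw":0,"x":-0.0395,"y":-0.0144,"z":0,"rx":0,"ry":0,"rz":0},{"jaw":0,"x":-0.0395,"y":-0.0144,"z":0,"rx":0,"ry":0,"rz":0},{"jaw":0,"x":-0.0215,"y":-0.0076,"z":0,"rx":0,"ry":0,"rz":0},{"jaw":0,"x":0,"y":0,"z":0.02,"rx":0,"ry":0,"rz":0},{"jaw":0,"x":0,"y":0,"z":0.04,"rx":0,"ry":0,"rz":0},{"jaw":0,"x":0,"y":0,"z":0.045,"rx":0,"ry":0,"rz":0},{"jaw":0,"x":0,"y":0,"z":0.04,"rx":0,"ry":0,"rz":0},{"jaw":0,"x":0,"y":0,"z":0.03,"rx":0,"ry":0,"rz":0},{"jaw":0,"x":0,"y":0,"z":0.015,"rx":0,"ry":0,"rz":0},{"jaw":0,"x":0,"y":0,"z":0,"rx":0,"ry":0,"rz":0},{"jaw":0,"x":0,"y":0,"z":0,"rx":0,"ry":0,"rz":0}]}}

```text
time: 23.75
tool_pos: [0.5936, -0.3015, 0.1111]
tool_rot: [-3.142, -0.0, 2.086]
ft_force: [0.2, -0.7, -1.0]
opening: 0.0554
finger_force: 64.2
```

```bash
python3 -c "
from h import *
plan(.5935,-.3015,.0921,2.086)"
```

```text
t 23.75 pos [ 0.5936 -0.3015  0.1111] rot [-3.1415 -0.      2.0858] F [ 0.2 -0.7 -1. ] op 0.0554
shift [ 0.     -0.0001  0.019 ] turn [-0.0001 -0.     -0.0002] rows>= 0.4 0.0
```

Emit:
{"name": "servo_tool", "arguments": {"motion": [{"jaw":0,"x":0,"y":0,"z":0.01,"rx":0,"ry":0,"rz":0},{"jaw":0,"x":0,"y":0,"z":0.006,"rx":0,"ry":0,"rz":0},{"jaw":0,"x":0,"y":0,"z":0.001,"rx":0,"ry":0,"rz":0},{"jaw":0,"x":0,"y":0,"z":0,"rx":0,"ry":0,"rz":0},{"jaw":0,"x":0,"y":0,"z":0,"rx":0,"ry":0,"rz":0}]}}

```text
time: 24.25
tool_pos: [0.5937, -0.3015, 0.0944]
tool_rot: [3.141, 0.001, 2.086]
ft_force: [-0.5, 0.1, -2.5]
opening: 0.0555
finger_force: 64.2
```

Emit:
{"name": "servo_tool", "arguments": {"motion": [{"jaw":0,"x":0,"y":0,"z":0.001,"rx":0,"ry":0,"rz":0},{"jaw":0,"x":0,"y":0,"z":0.001,"rx":0,"ry":0,"rz":0},{"jaw":0,"x":0,"y":0,"z":0,"rx":0,"ry":0,"rz":0}]}}

```text
time: 24.55
tool_pos: [0.5936, -0.3015, 0.0921]
tool_rot: [3.141, 0.001, 2.086]
ft_force: [0.3, -0.4, -1.7]
opening: 0.0558
finger_force: 64.3
```

Emit:
{"name": "servo_tool", "arguments": {"motion": [{"jaw":0,"x":0,"y":0,"z":0.001,"rx":0,"ry":0,"rz":0},{"jaw":0,"x":0,"y":0,"z":0,"rx":0,"ry":0,"rz":0}]}}

```text
time: 24.75
tool_pos: [0.5937, -0.3015, 0.0921]
tool_rot: [3.141, 0.001, 2.086]
ft_force: [-2.5, 0.9, 5.0]
opening: 0.0554
finger_force: 64.8
```

Emit:
{"name": "servo_tool", "arguments": {"motion": [{"jaw":0.75,"x":0,"y":0,"z":0,"rx":0,"ry":0,"rz":0},{"jaw":0.85,"x":0,"y":0,"z":0,"rx":0,"ry":0,"rz":0},{"jaw":1,"x":0,"y":0,"z":0,"rx":0,"ry":0,"rz":0},{"jaw":1,"x":0,"y":0,"z":0,"rx":0,"ry":0,"rz":0},{"jaw":1,"x":0,"y":0,"z":-0.02,"rx":0,"ry":0,"rz":0},{"jaw":1,"x":0,"y":0,"z":-0.045,"rx":0,"ry":0,"rz":0},{"jaw":1,"x":0,"y":0,"z":-0.045,"rx":0,"ry":0,"rz":0},{"jaw":1,"x":0,"y":0,"z":-0.045,"rx":0,"ry":0,"rz":0},{"jaw":1,"x":0,"y":0,"z":-0.045,"rx":0,"ry":0,"rz":0},{"jaw":1,"x":0,"y":0,"z":-0.045,"rx":0,"ry":0,"rz":0},{"jaw":1,"x":0,"y":0,"z":0,"rx":0,"ry":0,"rz":0},{"jaw":1,"x":0,"y":0,"z":0,"rx":0,"ry":0,"rz":0}]}}

```text
time: 25.95
tool_pos: [0.5942, -0.3019, 0.3379]
tool_rot: [3.14, 0.004, 2.086]
ft_force: [-0.3, 0.9, -0.7]
opening: 0.0853
finger_force: 0.0
```

Run:
```python
from h import *
o=get_obs(); im=grab_frame('wrist'); cv2.imwrite('pics/skM_w.png',im); np.savez('pics/skM.npz',p=o['tool_pos'],r=o['tool_rot'])
C=cam('wrist',o); print('M wrist',fitcirc(im,C,.5975,-.306,.05,.062))
im=grab_frame('scene');cv2.imwrite('pics/skM_scene.png',im)
print('S scene',fitcirc(im,cam('scene'),.486,.319,.044,.048,.006))
# wood foot colour mask, wrist: bounding extents
hsv=cv2.cvtColor(cv2.imread('pics/skM_w.png'),cv2.COLOR_BGR2HSV)
q=proj(C,[.5975,-.306,.05])[0].astype(int);print(q)
plan(.5992,.0956,.33,.7)
```

```text
M wrist (array([ 0.5968, -0.3054]), np.float64(35.9))
S scene (array([0.487 , 0.3188]), np.float64(8.3))
[314 166]
t 26.05 pos [ 0.5929 -0.301   0.3343] rot [-3.1404e+00 -2.2000e-03  2.0858e+00] F [-0.2  0.   0.3] op 0.0852
shift [0.342  0.2009 0.0048] turn [-2.5000e-03 -1.0000e-03  1.3858e+00] rows>= 7.9 9.2
```

Skull origin works out at (.5975,-.306) against the medium wheel at (.597,-.3055): centred. Next, the owl.

Emit:
{"name": "servo_tool", "arguments": {"motion": [{"jaw":1,"x":0.038,"y":0.0223,"z":0,"rx":0,"ry":0,"rz":0},{"jaw":1,"x":0.038,"y":0.0223,"z":0,"rx":0,"ry":0,"rz":0},{"jaw":1,"x":0.038,"y":0.0223,"z":0,"rx":0,"ry":0,"rz":0},{"jaw":1,"x":0.038,"y":0.0223,"z":0,"rx":0,"ry":0,"rz":0},{"jaw":1,"x":0.038,"y":0.0223,"z":0,"rx":0,"ry":0,"rz":0},{"jaw":1,"x":0.038,"y":0.0223,"z":0,"rx":0,"ry":0,"rz":0},{"jaw":1,"x":0.038,"y":0.0223,"z":0,"rx":0,"ry":0,"rz":0},{"jaw":1,"x":0.038,"y":0.0223,"z":0,"rx":0,"ry":0,"rz":0},{"jaw":1,"x":0.038,"y":0.0223,"z":0,"rx":0,"ry":0,"rz":0}]}}

```text
time: 26.95
tool_pos: [0.5982, 0.0969, 0.3332]
tool_rot: [-3.138, -0.002, 2.086]
ft_force: [0.2, 0.3, 0.2]
opening: 0.0855
finger_force: 0.0
```

Emit:
{"name": "servo_tool", "arguments": {"motion": [{"jaw":1,"x":0,"y":0,"z":0,"rx":0,"ry":0,"rz":0.1386},{"jaw":1,"x":0,"y":0,"z":0,"rx":0,"ry":0,"rz":0.1386},{"jaw":1,"x":0,"y":0,"z":0,"rx":0,"ry":0,"rz":0.1386},{"jaw":1,"x":0,"y":0,"z":0,"rx":0,"ry":0,"rz":0.1386},{"jaw":1,"x":0,"y":0,"z":0,"rx":0,"ry":0,"rz":0.1386},{"jaw":1,"x":0,"y":0,"z":0,"rx":0,"ry":0,"rz":0.1386},{"jaw":1,"x":0,"y":0,"z":0,"rx":0,"ry":0,"rz":0.1386},{"jaw":1,"x":0,"y":0,"z":0,"rx":0,"ry":0,"rz":0.1386},{"jaw":1,"x":0,"y":0,"z":0,"rx":0,"ry":0,"rz":0.1386},{"jaw":1,"x":0,"y":0,"z":0,"rx":0,"ry":0,"rz":0.1386},{"jaw":1,"x":0,"y":0,"z":0,"rx":0,"ry":0,"rz":0},{"jaw":1,"x":0,"y":0,"z":0,"rx":0,"ry":0,"rz":0}]}}

```text
time: 28.15
tool_pos: [0.5988, 0.0951, 0.3341]
tool_rot: [-3.14, 0.003, 0.703]
ft_force: [0.3, 0.1, 0.0]
opening: 0.0855
finger_force: 0.0
```

```bash
python3 -c "
from h import *
plan(.5992,.0956,.0469,.7)"
```

```text
t 28.15 pos [0.5988 0.0951 0.3341] rot [-3.1396e+00  2.6000e-03  7.0270e-01] F [0.3 0.1 0. ] op 0.0855
shift [0.0013 0.0004 0.2872] turn [-0.002   0.0026  0.0027] rows>= 5.7 0.0
```

Emit:
{"name": "servo_tool", "arguments": {"motion": [{"jaw":1,"x":0.0005,"y":0,"z":0.03,"rx":0,"ry":0,"rz":0},{"jaw":1,"x":0,"y":0,"z":0.045,"rx":0,"ry":0,"rz":0},{"jaw":1,"x":0,"y":0,"z":0.045,"rx":0,"ry":0,"rz":0},{"jaw":1,"x":0,"y":0,"z":0.045,"rx":0,"ry":0,"rz":0},{"jaw":1,"x":0,"y":0,"z":0.045,"rx":0,"ry":0,"rz":0},{"jaw":1,"x":0,"y":0,"z":0.04,"rx":0,"ry":0,"rz":0},{"jaw":1,"x":0,"y":0,"z":0.025,"rx":0,"ry":0,"rz":0},{"jaw":1,"x":0,"y":0,"z":0.012,"rx":0,"ry":0,"rz":0},{"jaw":1,"x":0,"y":0,"z":0,"rx":0,"ry":0,"rz":0},{"jaw":1,"x":0,"y":0,"z":0,"rx":0,"ry":0,"rz":0}]}}

```text
time: 29.15
tool_pos: [0.601, 0.0955, 0.0499]
tool_rot: [3.141, -0.001, 0.701]
ft_force: [0.2, -0.4, 0.3]
opening: 0.0849
finger_force: 0.0
```

Emit:
{"name": "servo_tool", "arguments": {"motion": [{"jaw":0,"x":0,"y":0,"z":0,"rx":0,"ry":0,"rz":0},{"jaw":0,"x":0,"y":0,"z":0,"rx":0,"ry":0,"rz":0},{"jaw":0,"x":0,"y":0,"z":0,"rx":0,"ry":0,"rz":0},{"jaw":0,"x":0,"y":0,"z":0,"rx":0,"ry":0,"rz":0},{"jaw":0,"x":0,"y":0,"z":0,"rx":0,"ry":0,"rz":0},{"jaw":0,"x":0,"y":0,"z":0,"rx":0,"ry":0,"rz":0},{"jaw":0,"x":0,"y":0,"z":0,"rx":0,"ry":0,"rz":0},{"jaw":0,"x":0,"y":0,"z":0,"rx":0,"ry":0,"rz":0}]}}

```text
time: 29.95
tool_pos: [0.6016, 0.0957, 0.0509]
tool_rot: [3.14, -0.003, 0.7]
ft_force: [-1.0, 1.1, 6.2]
opening: 0.0465
finger_force: 62.1
```

Emit:
{"name": "servo_tool", "arguments": {"motion": [{"jaw":0,"x":0,"y":0,"z":-0.01,"rx":0,"ry":0,"rz":0},{"jaw":0,"x":0,"y":0,"z":-0.03,"rx":0,"ry":0,"rz":0},{"jaw":0,"x":0,"y":0,"z":-0.04,"rx":0,"ry":0,"rz":0},{"jaw":0,"x":0,"y":0,"z":-0.04,"rx":0,"ry":0,"rz":0},{"jaw":0,"x":0.0085,"y":-0.035,"z":0,"rx":0,"ry":0,"rz":0},{"jaw":0,"x":0.0085,"y":-0.035,"z":0,"rx":0,"ry":0,"rz":0},{"jaw":0,"x":0.0085,"y":-0.035,"z":0,"rx":0,"ry":0,"rz":0},{"jaw":0,"x":0.0085,"y":-0.035,"z":0,"rx":0,"ry":0,"rz":0},{"jaw":0,"x":0.0085,"y":-0.035,"z":0,"rx":0,"ry":0,"rz":0},{"jaw":0,"x":0.0085,"y":-0.035,"z":0,"rx":0,"ry":0,"rz":0},{"jaw":0,"x":0.0085,"y":-0.035,"z":0,"rx":0,"ry":0,"rz":0},{"jaw":0,"x":0,"y":0,"z":0,"rx":0,"ry":0,"rz":0}]}}

```text
time: 31.15
tool_pos: [0.4853, 0.3242, 0.1692]
tool_rot: [-3.14, 0.0, 0.705]
ft_force: [-0.3, -0.9, -0.8]
opening: 0.046
finger_force: 61.9
```

Emit:
{"name": "servo_tool", "arguments": {"motion": [{"jaw":0,"x":0,"y":0,"z":0.04,"rx":0,"ry":0,"rz":0},{"jaw":0,"x":0,"y":0,"z":0.03,"rx":0,"ry":0,"rz":0},{"jaw":0,"x":0,"y":0,"z":0.015,"rx":0,"ry":0,"rz":0},{"jaw":0,"x":0,"y":0,"z":0,"rx":0,"ry":0,"rz":0},{"jaw":0,"x":0,"y":0,"z":0,"rx":0,"ry":0,"rz":0},{"jaw":0,"x":0,"y":0,"z":0,"rx":0,"ry":0,"rz":0}]}}

```text
time: 31.75
tool_pos: [0.4891, 0.3215, 0.0856]
tool_rot: [3.141, -0.003, 0.699]
ft_force: [-0.6, 0.8, -1.2]
opening: 0.0465
finger_force: 61.9
```

Run:
```python
from h import *
plan(.4892,.3213,.0769,.7)
o=get_obs(); fz=o['tool_pos'][2]-.0329; x,y=.4865,.319
it=[(x,y,.044,.048,(0,255,0)),(x,y,fz,.027,(255,0,0)),(x,y,fz+.06,.024,(255,255,0))]
ims={n:grab_frame(n) for n in('scene','side')}
o=get_obs();w=grab_frame('wrist')
s=overlay(ims['scene'],cam('scene'),it,4,(385,120,480,195))
d=overlay(ims['side'],cam('side'),it,4,(190,105,285,180))
W=overlay(w,cam('wrist',o),it[:2],2,(150,100,530,250))
for n in ims: cv2.imwrite(f'pics/ow_{n}.png',ims[n])
m=proj(cam('scene'),[.5975,-.306,.05])[0].astype(int)
k=overlay(cv2.imread('pics/skM_scene.png'),cam('scene'),[(.597,-.3055,.05,.062,(0,255,0)),(.597,-.3055,.05,.039,(255,0,0))],2,(m[0]-60,m[1]-75,m[0]+40-0,m[1]+75))
top=cv2.hconcat([s,d]); k2=cv2.resize(k,(200,300)); bot=cv2.hconcat([cv2.resize(W,(560,300))[:, :],k2])
cv2.imwrite('pics/ow.png',cv2.vconcat([top,bot[:300,:760]]))
```

```text
t 31.75 pos [0.4891 0.3215 0.0856] rot [ 3.1408e+00 -2.7000e-03  6.9940e-01] F [-0.6  0.8 -1.2] op 0.0465
shift [-0.0001  0.0002  0.0087] turn [ 0.0008 -0.0027 -0.0006] rows>= 0.2 0.0
```

View pics/ow.png

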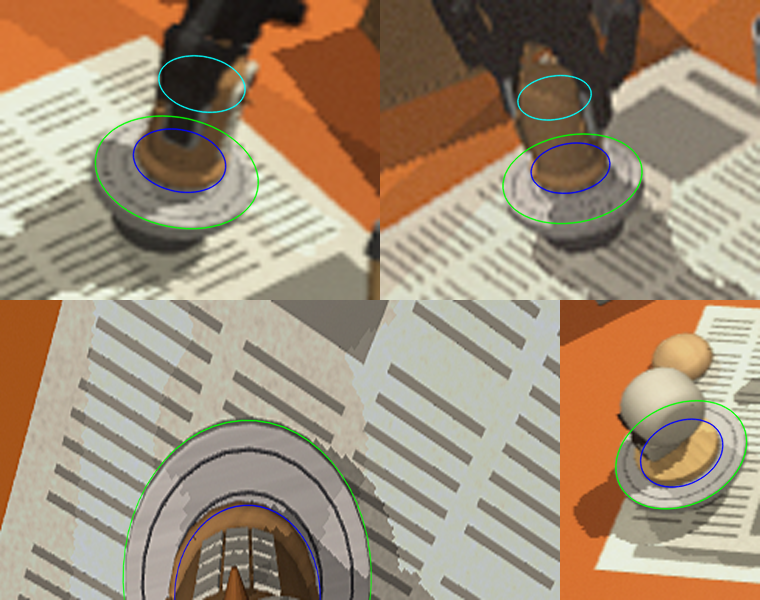

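Small wheel and owl foot coincide with the overlays in all three views (within ~1 mm), and the skull's foot is centred on the medium wheel. Lowering the owl.

Emit:
{"name": "servo_tool", "arguments": {"motion": [{"jaw":0,"x":0,"y":0,"z":0.005,"rx":0,"ry":0,"rz":0},{"jaw":0,"x":0,"y":0,"z":0.002,"rx":0,"ry":0,"rz":0},{"jaw":0,"x":0,"y":0,"z":0,"rx":0,"ry":0,"rz":0},{"jaw":0,"x":0,"y":0,"z":0,"rx":0,"ry":0,"rz":0}]}}

```text
time: 32.3
tool_pos: [0.4877, 0.3212, 0.077]
tool_rot: [3.142, -0.0, 0.7]
ft_force: [0.1, -0.4, 0.8]
opening: 0.0461
finger_force: 62.0
```

Emit:
{"name": "servo_tool", "arguments": {"motion": [{"jaw":0,"x":0,"y":0,"z":0.001,"rx":0,"ry":0,"rz":0},{"jaw":0,"x":0,"y":0,"z":0,"rx":0,"ry":0,"rz":0}]}}

```text
time: 32.5
tool_pos: [0.4878, 0.3212, 0.0769]
tool_rot: [3.141, -0.0, 0.7]
ft_force: [-2.1, -1.6, 5.5]
opening: 0.0463
finger_force: 62.7
```

Emit:
{"name": "servo_tool", "arguments": {"motion": [{"jaw":0,"x":0,"y":0,"z":0.001,"rx":0,"ry":0,"rz":0},{"jaw":0,"x":0,"y":0,"z":0,"rx":0,"ry":0,"rz":0}]}}

```text
time: 32.7
tool_pos: [0.4878, 0.3213, 0.0769]
tool_rot: [3.141, -0.0, 0.7]
ft_force: [-4.2, -2.2, 11.5]
opening: 0.0465
finger_force: 63.2
```

Emit:
{"name": "servo_tool", "arguments": {"motion": [{"jaw":0.65,"x":0,"y":0,"z":0,"rx":0,"ry":0,"rz":0},{"jaw":0.75,"x":0,"y":0,"z":0,"rx":0,"ry":0,"rz":0},{"jaw":1,"x":0,"y":0,"z":0,"rx":0,"ry":0,"rz":0},{"jaw":1,"x":0,"y":0,"z":0,"rx":0,"ry":0,"rz":0},{"jaw":1,"x":0,"y":0,"z":0,"rx":0,"ry":0,"rz":0},{"jaw":1,"x":0,"y":0,"z":-0.02,"rx":0,"ry":0,"rz":0},{"jaw":1,"x":0,"y":0,"z":-0.045,"rx":0,"ry":0,"rz":0},{"jaw":1,"x":0,"y":0,"z":-0.045,"rx":0,"ry":0,"rz":0},{"jaw":1,"x":0,"y":0,"z":-0.045,"rx":0,"ry":0,"rz":0},{"jaw":1,"x":0,"y":0,"z":-0.045,"rx":0,"ry":0,"rz":0},{"jaw":1,"x":0,"y":0,"z":0,"rx":0,"ry":0,"rz":0},{"jaw":1,"x":0,"y":0,"z":0,"rx":0,"ry":0,"rz":0}]}}

```text
time: 33.9
tool_pos: [0.4887, 0.3217, 0.2766]
tool_rot: [3.141, -0.004, 0.7]
ft_force: [-0.6, -0.5, -0.1]
opening: 0.0858
finger_force: 0.0
```

Run:
```python
from h import *
a=cv2.imread('pics/ow_scene.png').astype(int); b=grab_frame('scene').astype(int)
d=np.abs(a-b).max(2)
for n,(u,v,r) in dict(lady=(240,180,35),skull=(160,250,30),glue=(264,250,15),spool=(343,162,12),tin=(478,220,15),owlfoot=(429,168,10)).items():
    print(n,(d[v-r:v+r,u-r:u+r]>50).mean().round(3))
o=get_obs();print(o['tool_pos'],o['opening'],o['time'])
```

```text
lady 0.297
skull 0.0
glue 0.098
spool 0.0
tin 0.0
owlfoot 0.05
[0.48761891 0.32112563 0.27466956] 0.08473188083837627 33.95
```

Run:
```python
from h import *
for n,box in dict(scene=[(205,140,290,225),(235,215,290,280)],side=[(290,210,370,290),(365,190,405,250)]).items():
    a=cv2.imread(f'pics/sk_{n}.png'); b=grab_frame(n); cv2.imwrite(f'pics/fin_{n}.png',b)
    for x0,y0,x1,y1 in box:
        A=cv2.Canny(a[y0:y1,x0:x1],40,120); B=cv2.Canny(b[y0-10:y1+10,x0-10:x1+10],40,120)
        m=cv2.matchTemplate(cv2.GaussianBlur(B,(5,5),0),cv2.GaussianBlur(A,(5,5),0),cv2.TM_CCOEFF_NORMED)
        _,s,_,p=cv2.minMaxLoc(m); print(n,(x0,y0),'shift',p[0]-10,p[1]-10,'score',round(s,2),'brightness',a[y0:y1,x0:x1].mean().round(1),b[y0:y1,x0:x1].mean().round(1))
```

```text
scene (205, 140) shift 0 0 score 0.87 brightness 114.5 112.9
scene (235, 215) shift 0 0 score 0.94 brightness 118.4 117.6
side (290, 210) shift 0 0 score 0.74 brightness 118.4 114.8
side (365, 190) shift 0 0 score 0.95 brightness 126.7 126.9
```

The lady and bottle have not shifted; the earlier difference was only the arm's shadow moving. Handing in.

```bash
python3 -c "
from rig import *
print(hand_in())"
```

```text
the job is handed in; nothing more can be done
None
```

The job is handed in: the lady is on the largest wheel, the skull on the middle one and the owl on the smallest. Each was lowered to contact before release and set centred to within a few mm by camera measurement; the owl's final position was measured just before release. It took about 34 s, and the glue bottle, wire spool and brush tin were left where they stood.

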